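Pack out the specimen clamp with spacers and hold it shut

TASK

The clamp's sprung jaw has too short a stroke to reach the white specimen block standing against the stop. Take spacer plates from their rack and stand them upright on the clamp's bed, squarely side by side in the gap between block and jaw, as many as it takes until pushing the jaw in pinches the whole stack tight against the stop before the jaw runs out of travel. Finish while still pushing the jaw firmly, holding the stack tight (the jaw springs back if let go); leave the spacers you do not need in the rack, and leave the jar, the label roll and the slide box where they are.

Things in the scene. Friction and masses are not known exactly. Their poses are not given: they have to be found in the camera images.
- clamp: fixed grey clamp bed, 200 (its x) x 70 (its y) x 15 mm high; origin at the centre of its underside, so the bed's top is 15 mm above it. Its x axis runs along the bed from the jaw (at -x) to the stop (at +x); jaw, block and stop sit on its centre line. Nothing stands beside them
- jaw (a joint): travel of the sprung steel jaw along the clamp's +x, in m: 0 = sprung fully back (the start), 0.018 = end of travel. Its flat face, 34 wide and 30 mm high above the bed, stands at x = -40 mm in the clamp's frame at 0; its body is 25 mm long. The spring pushes back with 1.2 N at 0, 3.4 N at the end of travel. To move it, push its push plate from behind (see jaw_back)
- jaw_back (a point): middle of the rear (-x) face of the jaw's upright push plate, 55 mm above the bed; the plate, 12 thick and 34 mm wide, rises to 66 mm above the bed at the jaw's rear. The point lies at x = -77 mm in the clamp's frame when the jaw is back and moves with the jaw. Behind it the bed is bare
- stop: fixed dark steel stop on the bed, 20 (x) x 34 (y) x 30 mm high, parallel to the clamp; origin at the centre of its underside, on the bed. Set at a different place along the bed each time
- block: loose white specimen block, 30 x 30 x 28 mm high, standing on the bed against the stop's -x face; origin at the centre of its underside. The gap from its face to the jaw's at the start is 21 to 40 mm, filled by one or two spacers
- rack: fixed grey spacer rack, 140 (its x) x 62 (its y) x 20 mm high, origin at the centre of its underside, with four pockets in a row along its x, 32 mm apart, each 14 deep and 2 mm wider than a spacer, floor 6 mm above its underside; a spacer stands in each, 50 mm of it above the rack
- spacer1: plain aluminium spacer plate, 12 thick (its x) x 40 wide (its y) x 64 mm tall (its z), 80 g or so; stands on edge in a rack pocket; origin at the centre of its underside. All four spacers are alike
- spacer2: plain aluminium spacer plate, 12 thick (its x) x 40 wide (its y) x 64 mm tall (its z), 80 g or so; stands on edge in a rack pocket; origin at the centre of its underside. All four spacers are alike
- spacer3: plain aluminium spacer plate, 12 thick (its x) x 40 wide (its y) x 64 mm tall (its z), 80 g or so; stands on edge in a rack pocket; origin at the centre of its underside. All four spacers are alike
- spacer4: plain aluminium spacer plate, 12 thick (its x) x 40 wide (its y) x 64 mm tall (its z), 80 g or so; stands on edge in a rack pocket; origin at the centre of its underside. All four spacers are alike
- jar: bystander: white jar with red cap, 60 across, 75 mm high; origin under its centre
- label_roll: bystander: standing roll of paper labels, 70 across, 45 mm high; origin under its centre
- slide_box: bystander: flat blue slide box, 85 x 55 x 32 mm; origin under its centre
Not all that is in view belongs to the job. Of the things that look like the clamp, take the one that is nearest to the robot's base at the start.

How it is judged (in metres and radians):
At the end, for the whole second after the job is handed in: Robot pushes the jaw (3 N); jaw (in over 2 mm, at rest) presses a spacer, block presses the stop (2 N each). Block upright at the stop (8 mm sideways). Each spacer upright on the bed (0.12 rad; 10 mm off centre line, 0.15 rad off square) or still in its pocket (20 mm) (contact force between block and stop above 2 N and (contact force between jaw and spacer1 above 2 N or contact force between jaw and spacer2 above 2 N or contact force between jaw and spacer3 above 2 N or contact force between jaw and spacer4 above 2 N) and contact force between any of the fingers, the arm and jaw above 3 N and value of joint jaw above 0.002 m and velocity of joint jaw between -0.01 and 0.01 m/s and ((x of spacer1 in the frame of clamp between -0.045 and 0.035 m and y of spacer1 in the frame of clamp between -0.01 and 0.01 m and z of spacer1 in the frame of clamp between 0.012 and 0.019 m and angle between spacer1's own z axis and vertical below 0.12 rad and angle between the x axis of spacer1 and the x axis of clamp, either way round below 0.15 rad) or (distance of spacer1 from where it was at the start of the episode below 0.02 m and angle between spacer1's own z axis and vertical below 0.25 rad)) and ((x of spacer2 in the frame of clamp between -0.045 and 0.035 m and y of spacer2 in the frame of clamp between -0.01 and 0.01 m and z of spacer2 in the frame of clamp between 0.012 and 0.019 m and angle between spacer2's own z axis and vertical below 0.12 rad and angle between the x axis of spacer2 and the x axis of clamp, either way round below 0.15 rad) or (distance of spacer2 from where it was at the start of the episode below 0.02 m and angle between spacer2's own z axis and vertical below 0.25 rad)) and ((x of spacer3 in the frame of clamp between -0.045 and 0.035 m and y of spacer3 in the frame of clamp between -0.01 and 0.01 m and z of spacer3 in the frame of clamp between 0.012 and 0.019 m and angle between spacer3's own z axis and vertical below 0.12 rad and angle between the x axis of spacer3 and the x axis of clamp, either way round below 0.15 rad) or (distance of spacer3 from where it was at the start of the episode below 0.02 m and angle between spacer3's own z axis and vertical below 0.25 rad)) and ((x of spacer4 in the frame of clamp between -0.045 and 0.035 m and y of spacer4 in the frame of clamp between -0.01 and 0.01 m and z of spacer4 in the frame of clamp between 0.012 and 0.019 m and angle between spacer4's own z axis and vertical below 0.12 rad and angle between the x axis of spacer4 and the x axis of clamp, either way round below 0.15 rad) or (distance of spacer4 from where it was at the start of the episode below 0.02 m and angle between spacer4's own z axis and vertical below 0.25 rad)) and y of block in the frame of stop between -0.008 and 0.008 m and z of block in the frame of stop between -0.003 and 0.003 m and angle between block's own z axis and vertical below 0.1 rad); the arm keeps its last pose, push and grip.
It fails at once if the jar is pushed away (over 30 mm) (distance of jar from where it was at the start of the episode above 0.03 m).
It fails at once if the label roll is pushed away (over 30 mm) (distance of label_roll from where it was at the start of the episode above 0.03 m).
It fails at once if the slide box is pushed away (over 30 mm) (distance of slide_box from where it was at the start of the episode above 0.03 m).
It also fails if it takes over 67 s, if anything falls off the work surface, if the arm or the gripper's body presses on something with over 40 N, if the wrist force passes 120 N, or if a joint passes its speed limit or range.

ROBOT

A 6-joint arm with a two-finger parallel gripper is mounted at the origin on the work surface. World frame = base frame: x ahead of the robot, y to its left, z up, the work surface at z = 0. Lengths are in mm, angles in rad, forces in N, time in s.
With the tool pointing down it reaches from about 275 to 825 mm from the base axis. Payload 4.9 kg.
Tool frame: the origin (TCP) lies at the very end of the fingers, on their centre line; the grasp point (between the pads) lies 19 mm behind it; z points along the fingers, y is the line along which they close (so a half turn about z gives the same grasp; the last joint's range is limited). The gripper opens to 85 mm and grips with 20 to 120 N. Pads are 22 mm wide; open, the fingers measure 114 mm over their backs; the gripper's body (76 mm by 85 mm) begins 54 mm behind the grasp point. The pads swing forward as they close: fully open they stand 13 mm farther back than shut.
Start: joints at [-1.392, 0.326, -0.193, 1.052, 0, 1.437], TCP at [169.26, -523.325, 231.281] pointing down, gripper open.
Joint ranges: [-2.65, 2.65], [-0.97, 1.79], [-1.3, 1.35], [-1.93, 2.1], [-1.47, 1.37], [-3.14, 3.14]. Speed limits (rad/s): [2.57, 2.57, 3.14, 3.14, 3.14, 3.14].

INTERFACE

Orientations are given as [roll, pitch, yaw] about the fixed x, y, z axes, in that order (R = Rz(yaw) Ry(pitch) Rx(roll)).
In Python, from plant import sensors, get_image, camera_model, order, models gives the robot as it stands. The module is installed in compiled form; this text tells all that it offers.
- The arm moves only by the shell command python3 -m crank 'ROWS' [FORCE]. ROWS is JSON, a list of rows, each a list of 3 entries, a list of its own where there are three numbers: the closure in counts, from 0 (fully open) to 255 (shut), then the shift along the tool's x, y, z in m, then the turn, a rotation vector about the tool's x, y, z in units of 6 degrees (1.0 is 6 degrees). A call has 1 to 8 rows; each row is the pose to reach, as a shift and turn from the pose commanded when the call began, along the tool's axes at that moment; what a row does not reach only later rows make up. A row lasts 1/12 s, in which the tool goes at most 41.7 mm and 7.16 degrees, less where a joint would pass 70% of its speed; a pose out of reach is approached as far as the arm can. A call with a gripper value outside its range is refused whole. The fingers move at their own pace and stop on an object; FORCE is the grip in N (left out, the last holds). Time passes only in rows, so rows that repeat a pose let the fingers close. It gives the time, the measured TCP pose, the force, the opening and the grip force at its end, in the units of the state.
- sensors.get_state(): the state, without advancing time (a new reading comes with each control period).
- get_image(name): name is "scene" or "top" or "wrist"; returns the picture (480x640x3 uint8, blue, green, red); there is no depth.
- camera_model(name): a dict with "intrinsics" (3x3 intrinsics, pixels), "distortion" ([k1, k2, p1, p2, k3] as OpenCV has them; the pictures are not rectified), "extrinsics" (4x4, takes a point from camera to world coordinates); the wrist camera has in their place "hand_eye" (4x4, takes a point from camera to tool coordinates, whose origin is the TCP and whose axes are the flange's). Camera axes: x right, y down, z forward; pixel columns grow to the right and rows downward; lengths in mm; the calibration is good to about 2 mm. A picture is of the moment at which its call begins: read the wrist's pose just before it. camera_model takes no time and is no camera call.
- order.close_job(): hands the job in; it is judged then, once.
Trained networks look in the newest picture that a camera, given by its name, has taken for a name from the list of things; names that differ only in an ending like _2 or _b are one class to them, and where a whole thing is asked for, a point or a joint stands for the part that bears it (a point fixed in the world has none). Each returns a list of dicts, best first, with "score" (0 to 1); they miss things now and then, are a little off and sometimes report something else, mostly with a low value. They report only what shows in the picture. A call takes as long as a camera call. They do not tell look-alikes from the thing itself.
- models.outline_of(label, camera): "region" (480x640 bool, what is visible of it) and "position" ([column, row] in pixels, amid what is visible of it).
- models.landmark_of(label, camera): "position" ([column, row] in pixels: a listed point, or the origin of a listed thing).
The state is a dict: "t": time; "joint_pos": joint angles; "joint_vel": joint speeds; "joint_efforts": joint torques, N m; "eef_pos": TCP position; "orientation": TCP orientation; "ft_force": force on the tool from outside, world axes, zero at the start; "torque": the same for the moment, N m; "gripper_width": opening from 0.0 (shut) to 1.0 (fully open); "finger_force": force on a finger pad.
Only numpy, scipy, OpenCV 4.12 (cv2) and the standard library are available. Lean on these libraries where they do the work, as an engineer would, in place of code of your own. Each camera call takes 0.05 s, during which the arm holds its last target. There are 200 camera calls.

## Working session

There is one attempt and no reset: what is moved stays moved. The work goes in short steps, Python scripts to look and compute and a shell command to move; the robot and the scene stay as the last step left them, time stands still between calls to the robot, and variables do not carry over. Pictures are saved under pics/ and viewed, at most 10 in all, crops included, and the job is handed in when it is done.

```bash
mkdir -p pics
python3 - <<'E'
from plant import *
import cv2,numpy as np
s=sensors.get_state();print(s['t'],s['eef_pos'],s['orientation'],s['gripper_width'])
a=get_image("scene");b=get_image("top");cv2.imwrite("pics/s.png",a);cv2.imwrite("pics/t.png",b)
for c in("scene","top"):
  for n in("clamp","stop","block","rack","spacer1","jaw_back","jaw"):
    for m in("outline_of","landmark_of"):
      try:
        for d in getattr(models,m)(n,c):print(c,n,m[:4],round(d['score'],2),np.round(d['position'],1))
      except Exception as e:print(c,n,m,e)
for c in("scene","top","wrist"):
  k=camera_model(c);print(c,{q:np.round(v,3).tolist() for q,v in k.items()})
E
```

```text
0.0 [ 169.15494322 -522.71492766  230.47139715] [-3.13982431e+00 -2.44990726e-04  3.12801134e-01] 0.9994848353676253
scene clamp outl 0.98 [411.6 228.6]
scene clamp outl 0.85 [234.8 401.5]
scene clamp outl 0.79 [324.2 223.2]
scene clamp outl 0.77 [363.8 355.7]
scene clamp outl 0.64 [254.4 281.4]
scene clamp land 0.87 [332.5 219.9]
scene clamp land 0.86 [241.9 399.6]
scene clamp land 0.71 [412.3 230.1]
scene clamp land 0.63 [362.5 352.1]
scene stop outl 0.34 [418.3 189.2]
scene stop land 0.62 [331.1 209.3]
scene block outl 0.48 [335.5 212.4]
scene block land 0.59 [328.2 214.3]
scene rack outl 0.61 [250.  307.3]
scene rack land 0.77 [248.7 304.3]
scene spacer1 outl 0.79 [231.2 297.8]
scene spacer1 outl 0.64 [264.9 270.9]
scene spacer1 outl 0.62 [254.4 280.4]
scene spacer1 outl 0.6 [327.3 152.5]
scene spacer1 outl 0.57 [244.3 288.8]
scene spacer1 land 0.91 [245.9 303.3]
scene spacer1 land 0.7 [255.6 296.1]
scene spacer1 land 0.62 [265.2 284.5]
scene jaw_back outl 0.88 [320.2 221.1]
scene jaw_back outl 0.84 [415.  231.4]
scene jaw_back outl 0.78 [211.4 415.4]
scene jaw_back outl 0.77 [36
[... 2076 characters left out ...]
': [-0.003, 0.0, 0.0, 0.0, 0.0], 'extrinsics': [[0.822, 0.336, -0.46, 1060.123], [0.569, -0.498, 0.654, -756.721], [-0.009, -0.8, -0.6, 715.549], [0.0, 0.0, 0.0, 1.0]]}
top {'intrinsics': [[586.978, 0.0, 324.056], [0.0, 586.978, 243.021], [0.0, 0.0, 1.0]], 'distortion': [-0.042, 0.0, 0.0, 0.0, 0.0], 'extrinsics': [[0.023, -0.996, 0.087, 442.487], [-1.0, -0.024, -0.01, -37.113], [0.012, -0.087, -0.996, 1367.082], [0.0, 0.0, 0.0, 1.0]]}
wrist {'intrinsics': [[419.395, 0.0, 319.791], [0.0, 419.395, 238.931], [0.0, 0.0, 1.0]], 'distortion': [-0.001, 0.0, 0.0, 0.0, 0.0], 'hand_eye': [[0.0, -0.961, -0.278, 70.044], [1.0, 0.0, 0.001, 0.074], [-0.001, -0.278, 0.961, -142.197], [0.0, 0.0, 0.0, 1.0]]}
```

```bash
cat > h.py <<'E'
from plant import *
import cv2,numpy as np
from scipy.spatial.transform import Rotation as R
def toolT(s):
  T=np.eye(4);T[:3,:3]=R.from_euler('xyz',s['orientation']).as_matrix();T[:3,3]=s['eef_pos'];return T
def ext(c,s=None):
  k=camera_model(c)
  return (k,toolT(s)@np.array(k['hand_eye'])) if c=='wrist' else (k,np.array(k['extrinsics']))
def ray(c,uv,z,s=None):
  k,E=ext(c,s);p=cv2.undistortPoints(np.array(uv,float).reshape(-1,1,2),np.array(k['intrinsics']),np.array(k['distortion'])).reshape(-1,2)
  d=np.c_[p,np.ones(len(p))]@E[:3,:3].T;o=E[:3,3];return o+d*((z-o[2])/d[:,2])[:,None]
def proj(c,P,s=None):
  k,E=ext(c,s);W=np.linalg.inv(E);r=cv2.Rodrigues(W[:3,:3])[0]
  return cv2.projectPoints(np.array(P,float).reshape(-1,1,3),r,W[:3,3],np.array(k['intrinsics']),np.array(k['distortion']))[0].reshape(-1,2)
E
python3 - <<'E'
from h import *
print(ray('top',[[398.7,146.9],[483.8,198.5],[260,262.5],[232.1,178.7]],0).round(0)[:,:2])
print(ray('top',[[430.7,125],[291.7,252.1],[257.8,160.8]],70).round(0)[:,:2])
print(ray('top',[[407.8,257.8]],0).round(0))
a=cv2.imread('pics/t.png')[90:390,110:560];cv2.imwrite('pics/t2.png',cv2.resize(a,None,fx=1.77,fy=1.77,interpolation=cv2.INTER_CUBIC))
E
```

```text
[[ 796. -222.]
 [ 677. -426.]
 [ 513.   98.]
 [ 710.  170.]]
[[ 831. -285.]
 [ 534.   22.]
 [ 738.  104.]]
[[ 533. -247.    0.]]
```

View pics/t2.png

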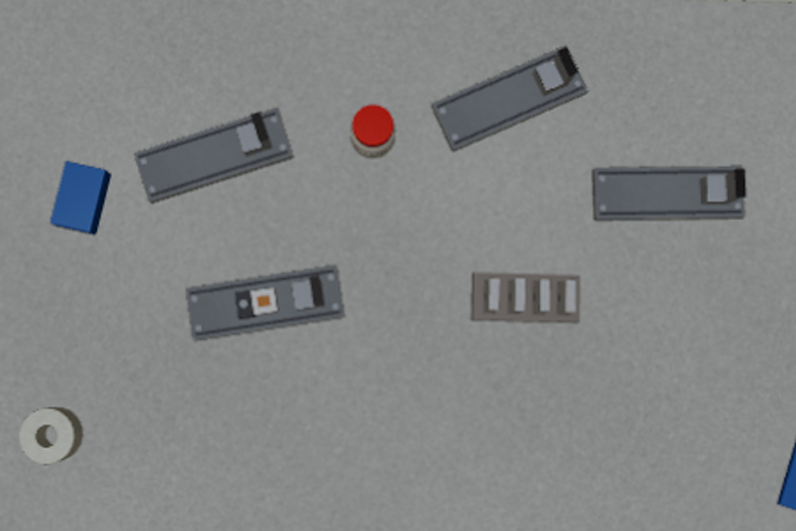

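View pics/s.png

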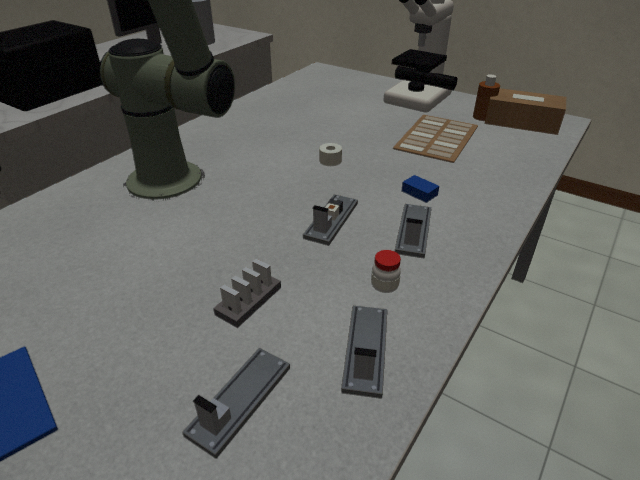

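Four clamp look-alikes in the top picture: (260,262), (232,179), (399,147) and (486,197). The one at (260,262) is about 522 mm from the base, so it is the nearest. It also carries the block and stop. I'll confirm it with a wrist crop later. First I move over the rack.

```bash
python3 -m crank '[[0,[0.22,-0.093,0],[0,0,-6]],[0,[0.22,-0.093,0],[0,0,-6]],[0,[0.22,-0.093,0],[0,0,-6]],[0,[0.22,-0.093,0],[0,0,-6]],[0,[0.22,-0.093,0],[0,0,-6]],[0,[0.22,-0.093,0],[0,0,-6]],[0,[0.22,-0.093,0],[0,0,-6]]]'
```

```text
t: 1.98
eef_pos: [353.3, -363.4, 231.5]
orientation: [3.141, -0.002, 0.948]
ft_force: [-0.6, 0.1, 0.1]
gripper_width: 0.997
finger_force: 0.0
```

```bash
python3 -m crank '[[0,[0.229,0.057,0],[0,0,-5.95]],[0,[0.229,0.057,0],[0,0,-5.95]],[0,[0.229,0.057,0],[0,0,-5.95]],[0,[0.229,0.057,0],[0,0,-5.95]],[0,[0.229,0.057,0],[0,0,-5.95]],[0,[0.229,0.057,0],[0,0,-5.95]],[0,[0.229,0.057,0],[0,0,-5.95]],[0,[0.229,0.057,0],[0,0,-5.95]]]'
python3 - <<'E'
from h import *
s=sensors.get_state();a=get_image('wrist');cv2.imwrite('pics/w1.png',a)
print(s['t'],s['eef_pos'],s['orientation'])
for n in('rack','spacer1'):
  for d in models.landmark_of(n,'wrist'):print(n,round(d['score'],2),d['position'],ray('wrist',[d['position']],6 if n!='rack' else 0,s).round(1))
E
```

```text
t: 2.65
eef_pos: [531.5, -215.0, 230.9]
orientation: [-3.141, 0.0, 1.566]
ft_force: [-1.5, 0.2, 0.1]
gripper_width: 1.002
finger_force: 0.0
2.65 [ 531.47082992 -215.0261545   230.94071758] [-3.14098110e+00  3.02004134e-04  1.56630088e+00]
rack 0.58 [327.5, 280.3] [[ 537.9 -294.     0. ]]
spacer1 0.7 [327.6, 280.3] [[ 537.9 -291.6    6. ]]
spacer1 0.66 [320.3, 246.9] [[ 531.2 -258.8    6. ]]
```

View pics/w1.png

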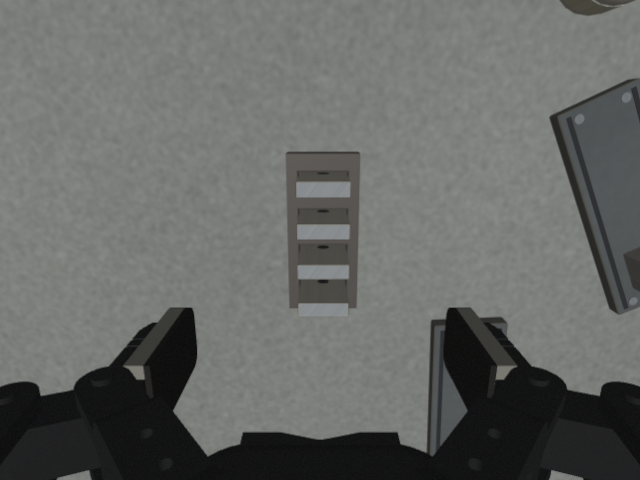

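The wrist picture shows the rack with four spacer tops (bright) at rows 189, 232, 272 and 310, column about 323. I'll segment them.

```bash
cat > sp.py <<'E'
from h import *
s=sensors.get_state()
g=cv2.cvtColor(cv2.imread('pics/w1.png'),cv2.COLOR_BGR2GRAY)
m=(g>125).astype(np.uint8);m[:,:270]=0;m[:,375:]=0;m[:160]=0;m[330:]=0
n,l,st,c=cv2.connectedComponentsWithStats(m)
for i in range(1,n):
  if st[i,4]>200:
    pts=np.argwhere(l==i)[:,::-1];w=ray('wrist',pts,70,s)[:,:2].astype(np.float32)
    r=cv2.minAreaRect(w);print(c[i].round(1),st[i].tolist(),np.round(r[0],1),np.round(r[1],1),round(r[2],1))
q=ray('wrist',[[286.5,152.5],[359.5,152.5],[357,308],[289.5,308]],20,s);print(q.round(1))
E
python3 sp.py
```

```text
[349.9 270.2] [275, 160, 100, 170, 3155] [ 556.6 -256.1] [152.6  65.9] 63.1
[276.  195.7] [270, 172, 16, 43, 351] [ 498.8 -199.4] [31.1 11. ] 87.6
[322.9 189. ] [296, 182, 54, 15, 799] [ 531.7 -196.4] [10.3 38.7] 89.5
[322.7 231.5] [297, 225, 53, 14, 723] [ 531.7 -228.5] [10.1 38.9] 89.5
[322.9 271.9] [298, 266, 51, 13, 656] [ 531.6 -260.8] [ 9.9 38.7] 89.6
[[ 502.2 -174.    20. ]
 [ 562.6 -174.5   20. ]
 [ 562.9 -315.2   20. ]
 [ 500.7 -314.7   20. ]]
```

```bash
python3 -m crank '[[0,[0.0186,0,0.05],[0,0,0]],[0,[0.0186,0,0.1],[0,0,0]],[0,[0.0186,0,0.14],[0,0,0]],[0,[0.0186,0,0.17],[0,0,0]],[0,[0.0186,0,0.19],[0,0,0]],[0,[0.0186,0,0.201],[0,0,0]],[0,[0.0186,0,0.201],[0,0,0]],[0,[0.0186,0,0.201],[0,0,0]]]'
```

```text
t: 3.47
eef_pos: [531.0, -198.1, 31.0]
orientation: [3.141, 0.0, 1.563]
ft_force: [-0.4, 0.6, 0.9]
gripper_width: 0.999
finger_force: 0.0
```

```bash
python3 -m crank '[[255,[0,0,0],[0,0,0]],[255,[0,0,0],[0,0,0]],[255,[0,0,0],[0,0,0]],[255,[0,0,0],[0,0,0]],[255,[0,0,0],[0,0,0]],[255,[0,0,0],[0,0,0]],[255,[0,0,0],[0,0,0]],[255,[0,0,0],[0,0,0]]]' 40
```

```text
t: 4.13
eef_pos: [533.0, -197.6, 31.9]
orientation: [3.138, 0.001, 1.565]
ft_force: [1.7, 0.8, 7.0]
gripper_width: 0.465
finger_force: 43.5
```

```bash
python3 -m crank '[[255,[0,0,-0.03],[0,0,0]],[255,[0,0,-0.065],[0,0,0]],[255,[0,0,-0.1],[0,0,0]],[255,[0.01,0,-0.14],[0,0,0]],[255,[0.04,0,-0.165],[0,0,0]],[255,[0.07,-0.005,-0.19],[0,0,0]],[255,[0.1,-0.01,-0.2],[0,0,0]],[255,[0.14,-0.01,-0.2],[0,0,0]]]'
```

```text
t: 4.8
eef_pos: [522.5, -57.3, 233.4]
orientation: [3.137, 0.002, 1.562]
ft_force: [1.2, 0.3, -0.0]
gripper_width: 0.461
finger_force: 45.0
```

```bash
python3 -m crank '[[255,[0.04,0,0],[0,0,0]],[255,[0.08,0,0],[0,0,0]],[255,[0.12,-0.005,0],[0,0,0]],[255,[0.15,-0.01,0],[0,0,0]],[255,[0.17,-0.01,0],[0,0,0]],[255,[0.185,-0.01,0],[0,0,0]],[255,[0.185,-0.01,0],[0,0,0]],[255,[0.185,-0.01,0],[0,0,0]]]'
python3 - <<'E'
from h import *
s=sensors.get_state();a=get_image('wrist');cv2.imwrite('pics/w2.png',a)
print(s['t'],s['eef_pos'],s['orientation'])
for n in('clamp','stop','block','jaw_back'):
  for d in models.landmark_of(n,'wrist'):print(n,round(d['score'],2),d['position'],ray('wrist',[d['position']],dict(clamp=0,jaw_back=70).get(n,15),s).round(1))
E
```

```text
t: 5.47
eef_pos: [512.5, 128.5, 230.0]
orientation: [-3.141, 0.001, 1.566]
ft_force: [0.1, -0.5, -0.9]
gripper_width: 0.461
finger_force: 45.0
5.4667 [512.50992869 128.5240393  230.02644018] [-3.14065829e+00  8.12027909e-04  1.56610504e+00]
clamp 0.68 [551.5, 150.6] [[713.8 170.    0. ]]
clamp 0.48 [320.7, 282.4] [[512.4  47.7   0. ]]
stop 0.93 [324.3, 209.0] [[515.8 122.2  15. ]]
block 0.69 [325.0, 236.5] [[516.4  97.4  15. ]]
jaw_back 0.73 [618.5, 254.8] [[738.4  97.6  70. ]]
```

View pics/w2.png

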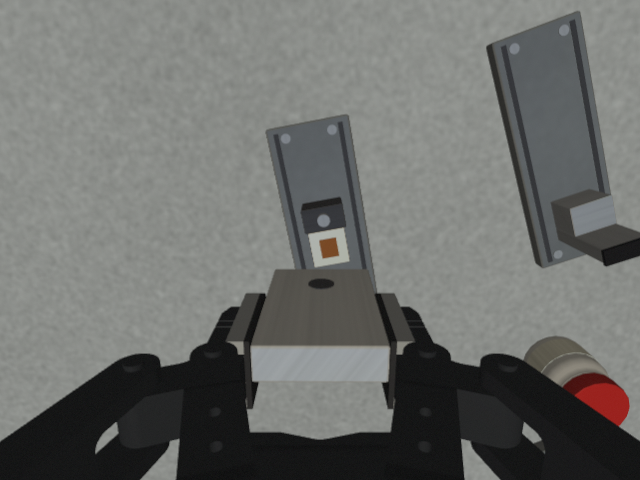

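The clamp holding the stop (323,216) and block (329,247) is visible, and the jaw is hidden behind the held spacer. I'll back off along the bed, square up and look again with a crop.

```bash
python3 -m crank '[[255,[0.03,0,0],[0,0,-0.5]],[255,[0.06,-0.01,0],[0,0,-1]],[255,[0.08,-0.01,0],[0,0,-1.6]],[255,[0.08,-0.01,0],[0,0,-1.6]],[255,[0.08,-0.01,0],[0,0,-1.6]],[255,[0.08,-0.01,0],[0,0,-1.6]]]'
python3 - <<'E'
from h import *
import pickle
s=sensors.get_state();a=get_image('wrist');cv2.imwrite('pics/w3.png',a);pickle.dump(s,open('s3.pkl','wb'))
print(s['t'],s['eef_pos'],s['orientation'])
for n in('clamp','stop','block','jaw_back'):
  for d in models.landmark_of(n,'wrist'):print(n,round(d['score'],2),d['position'],ray('wrist',[d['position']],dict(clamp=0,jaw_back=70).get(n,15),s).round(1))
cv2.imwrite('pics/w3c.png',cv2.resize(a[100:300,200:440],None,fx=3,fy=3,interpolation=cv2.INTER_CUBIC))
E
```

```text
t: 6.22
eef_pos: [503.8, 207.3, 230.2]
orientation: [-3.141, 0.001, 1.73]
ft_force: [1.4, 0.4, -0.4]
gripper_width: 0.459
finger_force: 45.0
6.2167 [503.80734124 207.28284319 230.20296193] [-3.14133005e+00  5.31416601e-04  1.73026912e+00]
clamp 0.58 [532.8, 271.7] [[713.3 170.2   0. ]]
block 0.48 [319.5, 428.2] [[540.3 -24.4  15. ]]
jaw_back 0.93 [574.9, 385.6] [[736.8  98.   70. ]]
jaw_back 0.82 [319.5, 432.9] [[533.7  17.1  70. ]]
```

View pics/w3c.png

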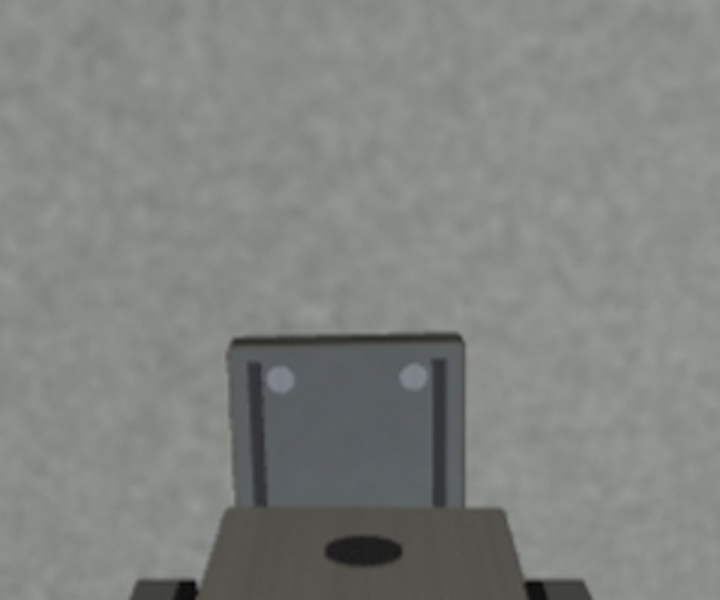

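The crop shows only the bed's bare +x end (far corners near pixels (277,215) and (354,212)). I moved the wrong way, so I go back along the bed.

```bash
python3 -m crank '[[255,[-0.03,0,0],[0,0,0]],[255,[-0.06,0,0],[0,0,0]],[255,[-0.1,0,0],[0,0,0]],[255,[-0.13,0,0],[0,0,0]],[255,[-0.14,0,0],[0,0,0]],[255,[-0.14,0,0],[0,0,0]],[255,[-0.14,0,0],[0,0,0]]]'
python3 - <<'E'
from h import *
import pickle
s=sensors.get_state();a=get_image('wrist');cv2.imwrite('pics/w4.png',a);pickle.dump(s,open('s4.pkl','wb'))
print(s['t'],s['eef_pos'],s['orientation'])
for n in('clamp','stop','block','jaw_back'):
  for d in models.landmark_of(n,'wrist'):print(n,round(d['score'],2),d['position'],ray('wrist',[d['position']],dict(clamp=0,jaw_back=70).get(n,15),s).round(1))
cv2.imwrite('pics/w4c.png',cv2.resize(a[40:290,200:450],None,fx=2.4,fy=2.4,interpolation=cv2.INTER_CUBIC))
E
```

```text
t: 7.05
eef_pos: [526.1, 69.6, 230.3]
orientation: [-3.142, -0.001, 1.73]
ft_force: [-0.3, 0.3, -0.9]
gripper_width: 0.467
finger_force: 45.0
7.05 [526.108178    69.61508211 230.30257333] [-3.14158242e+00 -7.45959016e-04  1.72990383e+00]
clamp 0.84 [555.1, 121.2] [[713.7 168.1   0. ]]
clamp 0.74 [313.6, 140.2] [[512.1 119.6   0. ]]
stop 0.78 [314.5, 136.5] [[512.5 123.5  15. ]]
block 0.87 [316.3, 167.9] [[518.   98.2  15. ]]
jaw_back 0.94 [316.1, 280.5] [[530.9  19.1  70. ]]
jaw_back 0.81 [605.7, 224.0] [[736.4  97.8  70. ]]
```

View pics/w4c.png

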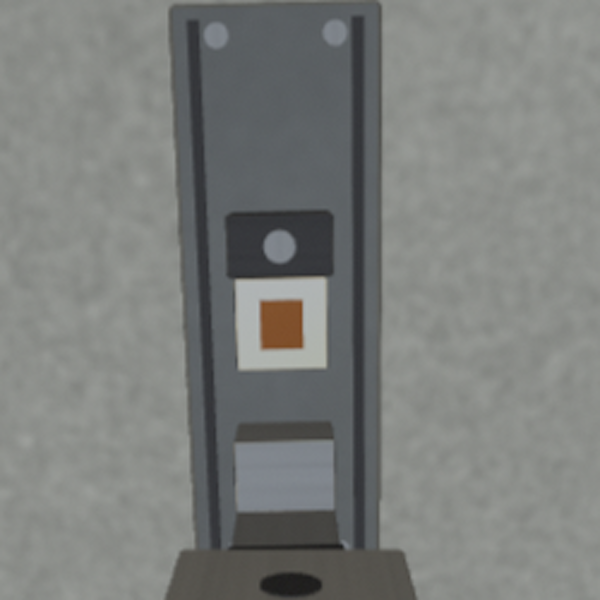

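The crop shows the stop (full-image pixel ~(316,142)), the white block (317,175) and the jaw (318,238) on this clamp, so it's the right one. Now I fit its pose.

Run:
```python
from h import *
import pickle
from scipy.optimize import least_squares
s=pickle.load(open('s4.pkl','rb'))
px=np.array([[169,5],[381,4],[235,441],[334,438],[238,370],[327,368],[228,277],[333,275],[228,213],[333,211]])/2.4+[200,40]
def M(p):
  x,y,th,sx,by=p;b=sx-40
  L=np.array([[100,35,15],[100,-35,15],[-40,17,45],[-40,-17,45],[b,15+by,43],[b,by-15,43],[sx-10,17,45],[sx-10,-17,45],[sx+10,17,45],[sx+10,-17,45]])
  c,d=np.cos(th),np.sin(th);return np.c_[x+c*L[:,0]-d*L[:,1],y+d*L[:,0]+c*L[:,1],L[:,2]]
f=lambda p:(proj('wrist',M(p),s)-px).ravel()
r=least_squares(f,[513,98,1.75,20,0]);x,y,th,sx,by=r.x
print(r.x.round(3),r.fun.reshape(-1,2).round(1).tolist(),'gap',sx)
c=lambda a,b=0:(np.array([x,y])+[np.cos(th)*a-np.sin(th)*b,np.sin(th)*a+np.cos(th)*b]).round(1)
print('jaw_back',c(-77),'jawface',c(-40),'block',c(sx-40))
# check held spacer
```

```text
[5.19394e+02 9.68330e+01 1.75000e+00 2.46270e+01 1.24000e-01] [[-0.3, -0.2], [1.0, -1.7], [-0.5, 0.9], [0.4, 1.3], [-0.4, -0.3], [0.4, -0.2], [-0.1, 0.3], [0.4, 0.2], [-1.1, 0.1], [0.2, -0.0]] gap 24.62730967211662
jaw_back [533.1  21.1] jawface [526.5  57.5] block [522.1  81.7]
```

The gap is 24.6 mm, so one spacer leaves 12.6 mm of jaw travel (a second would leave 0.6 mm). I set one down at x = -26.

```bash
python3 -m crank '[[255,[0.002,-0.002,0.03],[0,0,-0.2]],[255,[0.002,-0.002,0.06],[0,0,-0.2]],[255,[0.002,-0.002,0.09],[0,0,-0.2]],[255,[0.002,-0.002,0.12],[0,0,-0.2]],[255,[0.002,-0.002,0.14],[0,0,-0.2]],[255,[0.002,-0.002,0.145],[0,0,-0.2]],[255,[0.002,-0.002,0.145],[0,0,-0.2]],[255,[0.002,-0.002,0.145],[0,0,-0.2]]]'
python3 - <<'E'
from h import *
a=get_image('wrist');b=get_image('scene')
cv2.imwrite('pics/w5.png',np.hstack([a[:,120:520],cv2.resize(b[170:270,280:380],(400,400),interpolation=cv2.INTER_CUBIC)[:,:].copy() if 0 else cv2.copyMakeBorder(cv2.resize(b[170:270,280:380],(400,400),interpolation=cv2.INTER_CUBIC),0,80,0,0,cv2.BORDER_CONSTANT)]))
E
```

```text
t: 7.97
eef_pos: [524.4, 72.1, 86.1]
orientation: [3.141, 0.0, 1.754]
ft_force: [0.3, 0.4, -1.0]
gripper_width: 0.463
finger_force: 45.0
```

View pics/w5.png

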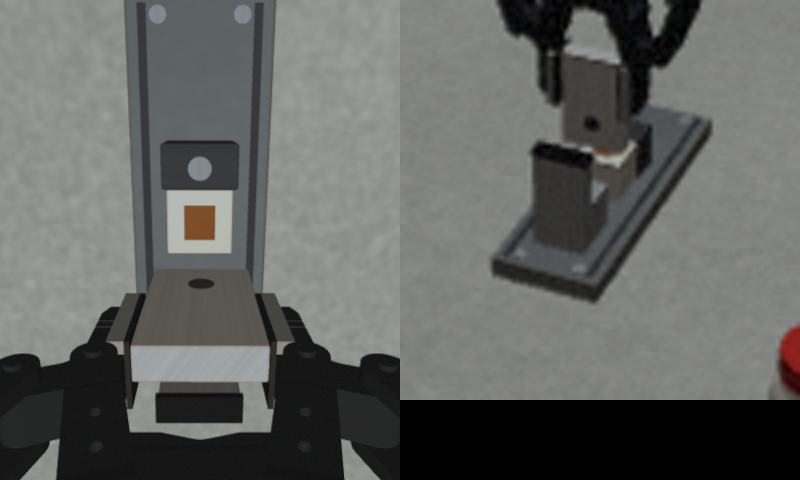

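The picture shows the spacer above the gap, its lower edge at row 270 and the block's face at row 253. I check the offset numerically.

Run:
```python
from h import *
s=sensors.get_state();print(s['eef_pos'])
x,y,th=519.394,96.833,1.75
def cl(uv,z):
  w=ray('wrist',uv,z,s)[:,:2]-[x,y];c,d=np.cos(th),np.sin(th);return np.c_[w@[c,d],w@[-d,c]].round(1).tolist()
print('block front',cl([[288,253.5],[351,253]],43))
print('stop front',cl([[281,189.5],[358,189]],45))
for dz in(0,):
  print('sp bottom +x edge',cl([[268,270],[366,269]],61),'top +x edge',cl([[250,346],[390,345]],125),'top -x edge',cl([[252,381],[388,381]],125))
```

```text
[525.30334347  71.90117713  86.94582261]
block front [[-16.3, 13.8], [-16.0, -15.6]]
stop front [[14.1, 16.2], [14.4, -17.8]]
sp bottom +x edge [[-17.8, 21.1], [-17.3, -20.7]] top +x edge [[-16.6, 18.6], [-16.2, -20.4]] top -x edge [[-27.9, 18.5], [-27.8, -20.5]]
```

```bash
python3 -m crank '[[255,[-0.004,0,0],[0,0,0]],[255,[-0.004,0,0],[0,0,0]],[255,[-0.004,0,0.015],[0,0,0]],[255,[-0.004,0,0.03],[0,0,0]],[255,[-0.004,0,0.04],[0,0,0]],[255,[-0.004,0,0.044],[0,0,0]],[255,[-0.004,0,0.044],[0,0,0]],[255,[-0.004,0,0.044],[0,0,0]]]'
```

```text
t: 8.73
eef_pos: [524.8, 67.6, 41.6]
orientation: [3.141, 0.0, 1.753]
ft_force: [0.1, 0.3, -1.1]
gripper_width: 0.463
finger_force: 44.6
```

```bash
python3 -m crank '[[255,[0,0,0.001],[0,0,0]],[255,[0,0,0.002],[0,0,0]],[255,[0,0,0.002],[0,0,0]],[255,[0,0,0.002],[0,0,0]]]'
```

```text
t: 9.07
eef_pos: [525.2, 67.7, 40.8]
orientation: [3.14, 0.0, 1.753]
ft_force: [-2.8, 0.6, 10.6]
gripper_width: 0.46
finger_force: 45.9
```

Contact with the bed. Release and retreat upward.

```bash
python3 -m crank '[[100,[0,0,0],[0,0,0]],[60,[0,0,0],[0,0,0]],[30,[0,0,0],[0,0,0]],[0,[0,0,0],[0,0,0]],[0,[0,0,0],[0,0,0]],[0,[0,0,-0.02],[0,0,0]],[0,[0,0,-0.06],[0,0,0]],[0,[0,0,-0.1],[0,0,0]]]'
python3 -m crank '[[0,[-0.03,0,-0.03],[0,0,0]],[0,[-0.06,0,-0.06],[0,0,0]],[0,[-0.08,0,-0.06],[0,0,0]],[0,[-0.08,0,-0.06],[0,0,0]],[0,[-0.08,0,-0.06],[0,0,0]],[0,[-0.08,0,-0.06],[0,0,0]]]'
python3 - <<'E'
from h import *
import pickle
s=sensors.get_state();a=get_image('wrist');cv2.imwrite('pics/w6.png',a);pickle.dump(s,open('s6.pkl','wb'))
print(s['t'],s['eef_pos'],s['orientation'])
for d in models.landmark_of('jaw_back','wrist'):print(round(d['score'],2),d['position'],ray('wrist',[d['position']],70,s).round(1))
E
```

```text
t: 9.73
eef_pos: [522.7, 67.7, 138.9]
orientation: [-3.137, -0.001, 1.753]
ft_force: [0.9, -0.1, -0.1]
gripper_width: 1.0
finger_force: 0.0
t: 10.23
eef_pos: [538.2, -10.6, 198.4]
orientation: [-3.14, -0.001, 1.752]
ft_force: [0.1, 0.7, 0.2]
gripper_width: 0.997
finger_force: 0.0
10.2333 [538.17617603 -10.59856479 198.43657947] [-3.13991093e+00 -1.07519525e-03  1.75248633e+00]
0.73 [322.2, 181.1] [[533.5  20.   70. ]]
```

View pics/w6.png

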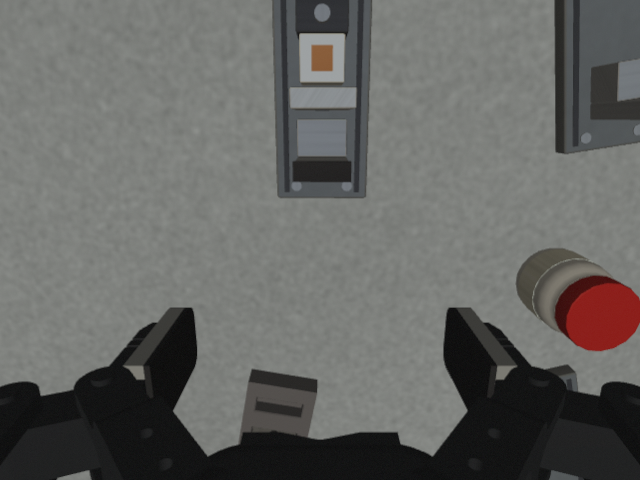

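The spacer stands square in the gap at (323,97), between block (322,57) and jaw (322,138). I close the fingers and descend behind the push plate (322,180).

```bash
python3 -m crank '[[255,[0,0,0.03],[0,0,0]],[255,[0,0,0.06],[0,0,0]],[255,[0,0,0.09],[0,0,0]],[255,[0,0,0.12],[0,0,0]],[255,[0,0,0.135],[0,0,0]],[255,[0,0,0.141],[0,0,0]],[255,[0,0,0.141],[0,0,0]],[255,[0,0,0.141],[0,0,0]]]' 40
python3 -m crank '[[255,[0.005,0,0],[0,0,0]],[255,[0.01,0,0],[0,0,0]],[255,[0.015,0,0],[0,0,0]],[255,[0.015,0,0],[0,0,0]],[255,[0.015,0,0],[0,0,0]],[255,[0.015,0,0],[0,0,0]]]'
```

```text
t: 11.0
eef_pos: [539.1, -10.5, 58.5]
orientation: [-3.141, -0.0, 1.754]
ft_force: [-0.1, 0.2, -0.2]
gripper_width: 0.001
finger_force: 0.0
t: 11.5
eef_pos: [536.6, 3.9, 58.6]
orientation: [3.141, 0.0, 1.753]
ft_force: [-0.5, -0.5, 0.1]
gripper_width: -0.001
finger_force: 0.0
```

```bash
python3 -m crank '[[255,[0.003,0,0],[0,0,0]],[255,[0.006,0,0],[0,0,0]],[255,[0.009,0,0],[0,0,0]],[255,[0.012,0,0],[0,0,0]],[255,[0.012,0,0],[0,0,0]],[255,[0.012,0,0],[0,0,0]]]'
python3 -m crank '[[255,[0.001,0,0],[0,0,0]],[255,[0.002,0,0],[0,0,0]],[255,[0.003,0,0],[0,0,0]],[255,[0.004,0,0],[0,0,0]],[255,[0.004,0,0],[0,0,0]],[255,[0.004,0,0],[0,0,0]]]'
```

```text
t: 12.0
eef_pos: [534.1, 15.6, 58.3]
orientation: [-3.141, 0.0, 1.753]
ft_force: [0.7, -1.2, 0.5]
gripper_width: 0.002
finger_force: 0.7
t: 12.5
eef_pos: [533.4, 19.4, 58.3]
orientation: [3.142, 0.0, 1.753]
ft_force: [-0.3, -1.9, -0.8]
gripper_width: -0.0
finger_force: 1.4
```

```bash
python3 -m crank '[[255,[0.001,0,0],[0,0,0]],[255,[0.001,0,0],[0,0,0]],[255,[0.002,0,0],[0,0,0]],[255,[0.002,0,0],[0,0,0]],[255,[0.002,0,0],[0,0,0]]]'
python3 -m crank '[[255,[0.001,0,0],[0,0,0]],[255,[0.001,0,0],[0,0,0]],[255,[0.002,0,0],[0,0,0]],[255,[0.002,0,0],[0,0,0]],[255,[0.002,0,0],[0,0,0]]]'
```

```text
t: 12.92
eef_pos: [533.0, 21.5, 58.3]
orientation: [-3.142, -0.0, 1.753]
ft_force: [0.5, -2.9, -0.4]
gripper_width: 0.004
finger_force: 1.4
t: 13.33
eef_pos: [532.8, 22.9, 58.3]
orientation: [-3.141, 0.001, 1.752]
ft_force: [0.6, -6.0, 0.1]
gripper_width: -0.002
finger_force: 2.5
```

```bash
python3 -m crank '[[255,[0.001,0,0],[0,0,0]],[255,[0.001,0,0],[0,0,0]],[255,[0.001,0,0],[0,0,0]],[255,[0.001,0,0],[0,0,0]]]'
```

```text
t: 13.67
eef_pos: [532.8, 22.9, 58.3]
orientation: [-3.141, 0.003, 1.752]
ft_force: [1.3, -7.1, -0.2]
gripper_width: -0.001
finger_force: 3.9
```

```bash
python3 -m crank '[[255,[0.001,0,0],[0,0,0]],[255,[0.002,0,0],[0,0,0]],[255,[0.003,0,0],[0,0,0]],[255,[0.003,0,0],[0,0,0]],[255,[0.003,0,0],[0,0,0]],[255,[0.003,0,0],[0,0,0]]]'
python3 - <<'E'
from h import *
a=get_image('wrist');b=get_image('scene')
cv2.imwrite('pics/w7.png',np.hstack([a[:,120:520],cv2.resize(b[150:270,280:380],(400,480),interpolation=cv2.INTER_CUBIC)]))
for i in range(3):get_image('top');s=sensors.get_state();print(s['ft_force'].round(1) if hasattr(s['ft_force'],'round') else s['ft_force'])
E
```

```text
t: 14.17
eef_pos: [532.8, 22.9, 58.5]
orientation: [-3.141, 0.01, 1.75]
ft_force: [0.1, -15.6, -1.5]
gripper_width: 0.001
finger_force: 8.0
[  1.4 -16.6  -1.6]
[  1.  -16.4  -1.9]
[  1.1 -16.7  -1.8]
```

View pics/w7.png

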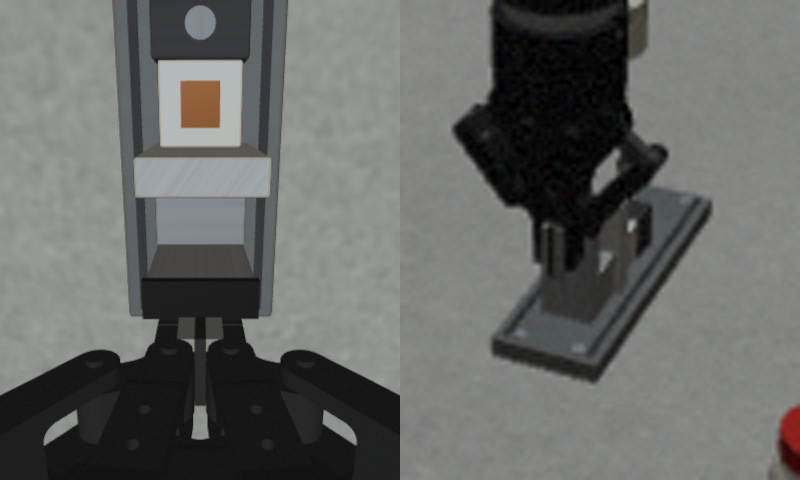

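The picture shows block, spacer and jaw in line and touching. The push is steady at about 16 N and the tool stalled at roughly 12.8 mm of jaw travel, close to the expected 12.6 mm. Handing in.

```bash
python3 -c "
from plant import order;print(order.close_job())"
```

```text
the job is handed in; nothing more can be done
None
```

I stood one spacer upright in the gap and handed the job in with the arm still pushing the jaw at about 16 N, the stack tight against the stop and the other three spacers left in the rack; the verdict was not shown to me.

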